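Prime the bench hand pump

ROBOT

A 6-joint arm with a two-finger parallel gripper is mounted at the origin on a cart in front of the work surface, level with it; the furniture and walls round the work are solid. World frame = base frame: x ahead of the robot, y to its left, z up, the work surface at z = 0. Lengths are in m, angles in rad, forces in N, time in s.
With the tool pointing down it reaches from about 0.3 to 0.75 m from the base axis. Payload 8.5 kg.
Tool frame: the origin (TCP) lies between the finger pads; the fingertips stand 19 mm ahead of it and the grasp point (between the pads) is the TCP (arm.tip_reach is the distance from the TCP to the fingertips, in m); z points along the fingers, y is the line along which they close (so a half turn about z gives the same grasp; the last joint's range is limited). The gripper opens to 88 mm and grips with 3 to 60 N. Pads are 18 mm wide; open, the fingers measure 123 mm over their backs; the gripper's body (75 mm by 187 mm) begins 45 mm behind the grasp point.
Start: joints at [0.983, 0.381, 1.297, -0, 1.464, -0.215], TCP at [0.2, 0.512, 0.22] pointing down, gripper open.
Joint ranges: [-3.11, 3.11], [-0.89, 2.33], [0.22, 2.48], [-1.42, 4.56], [0.17, 2.85], [-2.88, 2.88]. Speed limits (rad/s): [2.39, 2.39, 3.14, 3.14, 3.14, 3.14].

INTERFACE

Orientations are given as a unit quaternion [x, y, z, w].
In Python, from cell import status, eyes, arm gives the robot as it stands.
- The arm moves only by the tool arm_command, never from a script. Its argument "series" is a list of rows, each a list of 7 numbers: the shift along the tool's x, y, z in m, then the turn, a rotation vector about the tool's x, y, z in rad, then the opening, from 0 (shut) to 1 (fully open). A call has 1 to 20 rows; each row shifts and turns the commanded pose from where the row before left it, along the tool's axes as they then stand; what a row does not reach is not made up. A row lasts 1/8 s, in which the tool goes at most 62.5 mm and 10.7 degrees, less where a joint would pass 70% of its speed; a pose out of reach is approached as far as the arm can. A call with a gripper value outside its range is refused whole. The fingers move at their own pace and stop on an object; "squeeze" is the grip in N (left out, the last holds). Time passes only in rows, so rows that do not move let the fingers close. It gives the time, the measured TCP pose, the force, the opening and the grip force at its end, in the units of the state.
- status.get_obs(): the state, without advancing time (a new reading comes with each control period).
- eyes.camera(name): name is "scene" or "top" or "wrist"; returns a dict with "color" (384x512x3 uint8, red, green, blue), "range_z" (384x512 float32, m along the optical axis (not along the pixel's ray), 0 where there is no reading), "fx", "fy", "cx", "cy" (pixels), "rvec" (rotation vector, rad) and "tvec" (3), from world to camera coordinates, as OpenCV has them. Camera axes: x right, y down, z forward; pixel columns grow to the right and rows downward; lengths in m; the calibration is good to about 2 mm. A picture is of the moment at which its call begins.
- arm.sign_off(): hands the job in; it is judged then, once.
The state is a dict: "t": time; "qpos": joint angles; "joint_vel": joint speeds; "tau": joint torques, N m; "eef_pos": TCP position; "orientation": TCP orientation; "ft_force": force on the tool from outside, world axes, zero at the start; "wrist_torque": the same for the moment, N m; "grip_width": finger opening in m; "grip_force": force on a finger pad.
Only numpy, scipy, OpenCV 4.12 (cv2) and the standard library are available. Lean on these libraries where they do the work, as an engineer would, in place of code of your own. Each camera call takes 0.05 s, during which the arm holds its last target. There are 200 camera calls.

TASK

Shut the pump's relief valve by pushing its blue lever round, away from you, to its stop. Then pump the yellow plunger with your fingertips, letting it come right up after each press, until the red indicator pin stands fully out and shows its green band. Only push and press: never pull the plunger up or touch the pin itself, leave the things standing around where they are, and finish with the plunger up, the valve still shut and the pin out.

Things in the scene. Friction and masses are not known exactly. Their poses are not given: they have to be found in the camera images.
- pump: hand priming pump bolted to the worktop: steel base plate 90 (x) by 165 (y) mm, 8 mm thick, grey block 46 mm high. Origin at the centre of its underside, z up. On it stand in a row along its y: the pin tower at y = +55 mm (top 75 mm high), the barrel with the yellow plunger at y = 0 (barrel top 80 mm high, radius 29), the brass relief-valve boss with the blue lever at y = -52 mm. The body does not move.
- plunger_top (a point): centre of the flat top of the yellow round plunger cap (44 mm diameter, 16 mm thick); 120 mm above the worktop when up. The cap goes straight down 20 mm to a hard stop.
- plunger (a joint): plunger stroke in m: 0 up, 0.020 fully down (hard stop). A spring (400 N/m, about 8 N at the bottom) brings it back up to 0 by itself. It could be pulled up beyond 0, to -0.010, which is wrong (it counts from -0.005). With the valve shut, one full press raises the pin by one step of 8 mm (the first one may give less); let the cap come fully up between presses, or the next step is not caught. A press deeper than 17 mm counts as full.
- valve_lever (a joint): angle of the blue relief-valve lever in rad about a vertical axis at pump (x 0, y -52 mm): 0 open (its arm points to the pump's -y and 35 degrees towards the pump's -x), 1.22 shut, against its stop (35 degrees towards the pump's +x). Pushing the post along the pump's +x shuts it, about 3 N; it stays where it is left. While it is open the plunger moves but the pin does not rise.
- lever_post (a point): centre of the top of the upright round post (12 mm diameter) at the lever's end, 50 mm from its axis, top 89 mm above the worktop; the post stands 25 mm above the flat arm (whose top is 64 mm above the worktop).
- indicator_pin (a joint): how far the red pin (9 mm diameter, 13 mm head) stands out of its tower in m: 0 in, 0.032 fully out (0.030 and more counts). It then shows its green band just above the tower's collar. It stays where it is; needless further presses do not raise it beyond its stop at 0.0335.
- pin_top (a point): centre of the top of the red pin's head, 83 mm above the worktop when the pin is in, 115 mm when it is fully out. Must not be touched.
- beaker_100: bystander, loose: clear glass 100 ml beaker, 54 mm wide, 71 mm tall; origin at the centre of its underside. Leave it alone.
- vial_carousel_1: bystander, loose: sample vial with black cap, 26 mm wide, 95 mm tall; origin at the centre of its underside. Leave it alone.
- vial_loose_2: bystander, loose: sample vial with white cap, 26 mm wide, 95 mm tall; origin at the centre of its underside. Leave it alone.
- stopper_1: bystander, loose: black rubber stopper, 24 mm wide, 25 mm tall; origin at the centre of its underside. Leave it alone.
- septa_tin: bystander, loose: round blue and white tin, 62 mm wide, 30 mm tall; origin at the centre of its underside. Leave it alone.
- gas_syringe: bystander, loose: lying glass syringe, 29x148x22 mm; origin at the centre of its underside. Leave it alone.
- calculator: bystander, loose: black calculator, 134x91x14 mm; origin at the centre of its underside. Leave it alone.
- marker: bystander, loose: lying black marker, 52x134x19 mm; origin at the centre of its underside. Leave it alone.

How it is judged:
On the way, in this order (a step that is already met when the one before it is completed fails the run):
1. the relief valve is shut, the pin not yet fully out (value of joint valve_lever above 1.1 rad and value of joint indicator_pin below 0.028 m), for 0.2 s.
2. the plunger is pressed down (value of joint plunger above 0.012 m), for 0.02 s.
3. the pin is fully out (value of joint indicator_pin above 0.03 m), for 0.1 s.
At the end, for the whole second after the job is handed in: The pin stands out at least 30 of its 32 mm, the valve lever is within 0.12 rad of its shut stop, the plunger is up (within 3 mm), and nothing else has been moved (value of joint indicator_pin above 0.03 m and value of joint valve_lever above 1.1 rad and value of joint plunger below 0.003 m); the robot touches nothing.
It fails at once if the plunger was pulled up (value of joint plunger below -0.005 m).
It fails at once if the pin itself was touched (contact force between any of the fingers, the arm and indicator_pin above 0.5 N).
It fails at once if a bystander was moved by more than 20 mm, or lifted (distance of any of beaker_100, vial_carousel_1, vial_loose_2, stopper_1, septa_tin, gas_syringe, calculator, marker from where it was at the start of the episode above 0.02 m).
It fails at once if the valve was opened again after pumping had raised the pin (value of joint indicator_pin above 0.028 m and value of joint valve_lever below 0.9 rad).
It also fails if it takes over 48 s, if anything falls off the work surface, if the arm or the gripper's body presses on something with over 40 N, if the wrist force passes 120 N, or if a joint passes its speed limit or range.

## Working session

There is one attempt and no reset: what is moved stays moved. The work goes in short steps, Python scripts to look and compute and a tool call to move; the robot and the scene stay as the last step left them, time stands still between calls to the robot, and variables do not carry over. Pictures are saved under pics/ and viewed, at most 10 in all, crops included, and the job is handed in when it is done.

Besides the shell and the picture viewer there is one more tool, called after ">>>" by a JSON object that holds its "op" and its "data", one argument or row to a line. arm_command: Moves the arm, as the interface text tells. Its arguments: {"type":"object","properties":{"series":{"type":"array"},"squeeze":{"type":"number"}},"required":["series"]}

```bash
mkdir -p pics
cat > h.py <<'E'
import numpy as np, cv2
from cell import status, eyes, arm
def cloud(c):
    d=c["range_z"];v,u=np.mgrid[:d.shape[0],:d.shape[1]]
    p=np.stack([(u-c["cx"])/c["fx"]*d,(v-c["cy"])/c["fy"]*d,d],-1)
    R=cv2.Rodrigues(np.array(c["rvec"],float))[0]
    return (p-np.array(c["tvec"]).ravel())@R
def hsv(c): return cv2.cvtColor(c["color"],cv2.COLOR_RGB2HSV)
E
python3 - <<'E'
from h import *
o=status.get_obs();print({k:np.round(v,3) for k,v in o.items()})
for n in("top","scene"):
    c=eyes.camera(n);cv2.imwrite(f"pics/{n}1.png",c["color"][...,::-1])
    P=cloud(c);H=hsv(c);d=c["range_z"]>0
    for nm,lo,hi in(("yel",(22,120,100),(34,255,255)),("blue",(100,120,60),(125,255,255)),("red",(0,150,80),(8,255,255))):
        m=cv2.inRange(H,lo,hi);k,l,s,ce=cv2.connectedComponentsWithStats(m)
        for i in range(1,k):
            if s[i,4]>15:
                q=P[(l==i)&d]; print(n,nm,s[i],ce[i].round(),np.median(q,0).round(3) if len(q) else 0,q.max(0).round(3),q.min(0).round(3))
E
```

```text
{'t': np.float64(0.0), 'qpos': array([ 0.983,  0.381,  1.298, -0.   ,  1.464, -0.215]), 'joint_vel': array([-0.001,  0.001,  0.002, -0.002, -0.001,  0.   ]), 'tau': array([-0.0000e+00, -4.3792e+01, -2.2456e+01,  7.1000e-02,  3.5000e-02,
       -0.0000e+00]), 'eef_pos': array([0.2  , 0.512, 0.22 ]), 'orientation': array([ 0.185,  0.983, -0.001, -0.   ]), 'ft_force': array([-0.058, -0.246, -0.136]), 'wrist_torque': array([ 0.006, -0.034,  0.053]), 'grip_force': np.float64(0.0), 'grip_width': np.float64(0.088)}
top yel [288 184  12  12 105] [293. 190.] [ 0.551 -0.07   0.122] [ 0.573 -0.052  0.129] [ 0.533 -0.1    0.041]
top blue [201 125  21   2  37] [210. 125.] [0.82  0.23  0.056] [0.824 0.263 0.063] [0.817 0.187 0.048]
top blue [ 162  124   71   34 1430] [200. 143.] [0.764 0.27  0.009] [0.846 0.41  0.106] [ 0.713  0.149 -0.007]
top blue [275 131  29   7 105] [289. 134.] [ 0.79  -0.07   0.024] [ 0.807 -0.018  0.042] [ 0.785 -0.13  -0.003]
top blue [321 157  17  16 205] [329. 164.] [ 0.665 -0.22   0.03 ] [ 0.695 -0.189  0.038] [ 0.636 -0.257 -0.003]
top blue [303 186  19   5  59] [313. 
[... 881 characters left out ...]
[0.823 0.189 0.056] [0.865 0.213 0.062] [ 0.817  0.117 -0.004]
scene blue [152 190  56  55 914] [182. 219.] [0.752 0.289 0.012] [0.867 0.417 0.104] [ 0.711  0.094 -0.005]
scene blue [166 205   7   8  26] [169. 208.] [0.824 0.284 0.055] [0.869 0.319 0.061] [ 0.818  0.224 -0.007]
scene red [106 239   9  11  86] [110. 244.] [0.865 0.606 0.138] [0.986 0.62  0.149] [ 0.852  0.504 -0.002]
scene red [ 91 260  11  11  81] [ 96. 265.] [0.829 0.714 0.161] [0.962 0.729 0.169] [ 0.813  0.613 -0.002]
scene red [180 351   7  10  46] [183. 355.] [0.353 0.89  0.26 ] [0.364 0.902 0.266] [0.348 0.88  0.25 ]
scene red [183 369   7  10  47] [186. 373.] [0.354 0.89  0.151] [0.365 0.901 0.157] [0.348 0.881 0.134]
```

Run:
```python
import cv2,numpy as np
a=cv2.imread("pics/top1.png")[130:250,230:370];b=cv2.imread("pics/scene1.png")[110:230,190:330]
cv2.imwrite("pics/a.png",np.hstack([cv2.resize(x,(400,343),interpolation=cv2.INTER_CUBIC) for x in(a,b)]))
```

```text
(no output)
```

View pics/a.png

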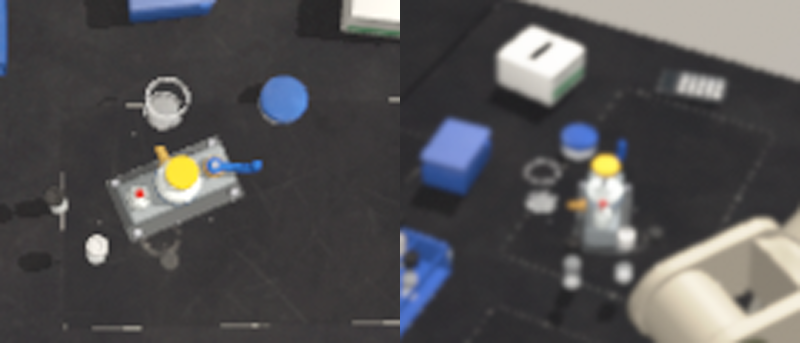

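View pics/top1.png

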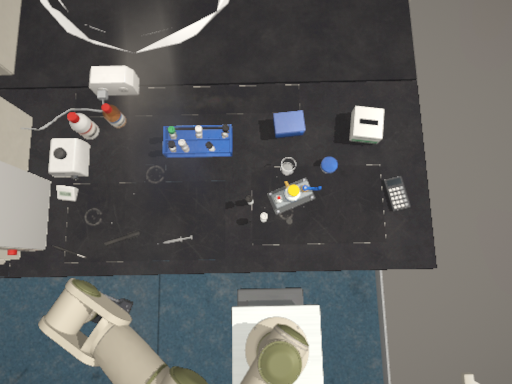

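The pump stands at about (0.55, -0.07) m, turned about +20°. In the left crop the pin is at (140,193), the cap at (182,172) and the lever end at (258,167). The beaker is on the far side of the pump, with a white vial and a clear item on its near left. I'll move above it for a close look.

>>> {"op": "arm_command", "data": {
  "series": [
    [-0.035,-0.031,-0.006,0,0,0,1],
    [-0.035,-0.031,-0.006,0,0,0,1],
    [-0.035,-0.031,-0.006,0,0,0,1],
    [-0.035,-0.031,-0.006,0,0,0,1],
    [-0.035,-0.031,-0.006,0,0,0,0],
    [-0.035,-0.031,-0.006,0,0,0,0],
    [-0.035,-0.031,-0.006,0,0,0,0],
    [-0.035,-0.031,-0.006,0,0,0,0],
    [-0.035,-0.031,-0.006,0,0,0,0],
    [-0.035,-0.031,-0.006,0,0,0,0],
    [-0.035,-0.031,-0.006,0,0,0,0],
    [-0.035,-0.031,-0.006,0,0,0,0],
    [-0.035,-0.031,-0.006,0,0,0,0],
    [-0.035,-0.031,-0.006,0,0,0,0],
    [0,0,0,0,0,-0.18,0],
    [0,0,0,0,0,-0.18,0],
    [0,0,0,0,0,-0.18,0],
    [0,0,0,0,0,-0.18,0],
    [0,0,0,0,0,0,0]
  ],
  "squeeze": 10
}}

```text
t: 2.48
eef_pos: [0.4985, -0.0704, 0.3039]
orientation: [-0.172, 0.985, 0.0, -0.0]
ft_force: [0.5, 0.1, -0.3]
grip_width: 0.0002
grip_force: 0.0
```

Run:
```python
from h import *
o=status.get_obs();print({k:np.round(v,3) for k,v in o.items()})
n="wrist"
c=eyes.camera(n);cv2.imwrite(f"pics/w1.png",c["color"][...,::-1])
P=cloud(c);H=hsv(c);d=c["range_z"]>0
for nm,lo,hi in(("yel",(22,120,100),(34,255,255)),("blue",(100,120,60),(125,255,255)),("red",(0,150,80),(8,255,255))):
        m=cv2.inRange(H,lo,hi);k,l,s,ce=cv2.connectedComponentsWithStats(m)
        for i in range(1,k):
            if s[i,4]>40:
                q=P[(l==i)&d]
                if len(q)==0: continue
                t=q[q[:,2]>q[:,2].max()-.008]
                print(n,nm,s[i],ce[i].round(),np.median(q,0).round(4),"top",t.mean(0).round(4),t.max(0).round(3),t.min(0).round(3),len(t))
```

```text
{'t': np.float64(2.475), 'qpos': array([-0.376,  0.249,  1.251,  0.   ,  1.642, -2.292]), 'joint_vel': array([ 0.001, -0.002, -0.002,  0.   , -0.   ,  0.086]), 'tau': array([-1.7000e-02, -3.7907e+01, -2.3766e+01, -6.6000e-02,  4.4000e-02,
       -1.0460e+00]), 'eef_pos': array([ 0.498, -0.07 ,  0.304]), 'orientation': array([-0.172,  0.985,  0.   , -0.   ]), 'ft_force': array([ 0.537,  0.055, -0.28 ]), 'wrist_torque': array([ 0.041, -0.027,  0.031]), 'grip_force': np.float64(0.0), 'grip_width': np.float64(0.0)}
wrist yel [223 189  35  34 898] [240. 205.] [ 0.552  -0.0708  0.1213] top [ 0.5516 -0.0708  0.1212] [ 0.574 -0.049  0.124] [ 0.531 -0.092  0.117] 863
wrist yel [279 287   8  26  87] [282. 296.] [ 0.4684 -0.074   0.4014] top [ 0.4684 -0.074   0.4023] [ 0.471 -0.073  0.406] [ 0.467 -0.075  0.399] 68
wrist yel [224 293   5  52 171] [227. 320.] [ 0.4765 -0.0865  0.4069] top [ 0.4768 -0.0863  0.4066] [ 0.484 -0.084  0.41 ] [ 0.472 -0.088  0.402] 167
wrist blue [162 173  39  18 264] [179. 181.] [ 0.5655 -0.1593  0.0642] top [ 0.5649 -0.1667  0.0873] [ 0.572 -0.162  0.09 ] [ 0.561 -0.174  0.082] 41
wrist blue [110 200  42  38 628] [136. 219.] [ 0.6607 -0.2083  0.0302] top [ 0.6633 -0.2084  0.0302] [ 0.698 -0.188  0.033] [ 0.636 -0.249  0.026] 532
wrist blue [ 383  331   90   46 2104] [423. 352.] [0.7326 0.3454 0.0101] top [ 0.4643 -0.0441  0.4201] [ 0.466 -0.037  0.421] [ 0.462 -0.049  0.419] 9
wrist blue [418 359  18  10  88] [428. 363.] [0.7815 0.3913 0.0089] top [0.7816 0.3901 0.0091] [0.791 0.404 0.016] [0.773 0.372 0.008] 83
wrist red [279 192   8   8  49] [282. 196.] [ 0.5322 -0.0204  0.0897] top [ 0.5318 -0.0202  0.0897] [ 0.536 -0.015  0.091] [ 0.527 -0.025  0.087] 49
```

View pics/w1.png

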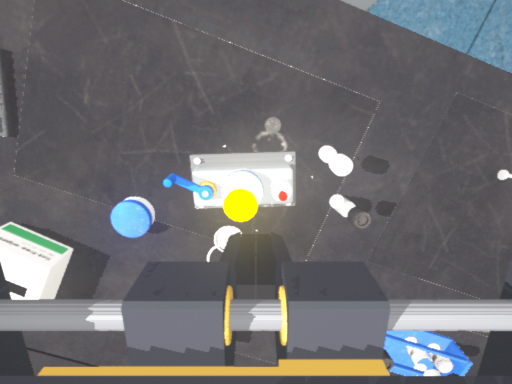

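The wrist view shows the cap at (240,205), the red pin at (282,196), the lever hub at (205,190) and the post at (170,181). Cap height (0.121) and cap–pin spacing (54 mm) match the data, and the pump yaw is about 21.4°. The area on the near side of the lever is free.

>>> {"op": "arm_command", "data": {
  "series": [
    [0.0035,-0.0385,0,0,0,-0.014,0],
    [0.0035,-0.0385,0,0,0,-0.014,0],
    [0.0035,-0.0385,0,0,0,0,0],
    [0,0,0.043,0,0,0,0],
    [0,0,0.043,0,0,0,0],
    [0,0,0.043,0,0,0,0],
    [0,0,0.043,0,0,0,0],
    [0,0,0.0215,0,0,0,0],
    [0,0,0.0215,0,0,0,0],
    [0,0,0,0,0,0,0]
  ]
}}

```text
t: 3.78
eef_pos: [0.5289, -0.1818, 0.0879]
orientation: [-0.185, 0.983, 0.001, -0.001]
ft_force: [-0.6, -0.1, -0.2]
grip_width: 0.0003
grip_force: 0.0
```

Run:
```python
from h import *
c=eyes.camera("wrist");cv2.imwrite(f"pics/w2.png",c["color"][...,::-1])
```

```text
(no output)
```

View pics/w2.png

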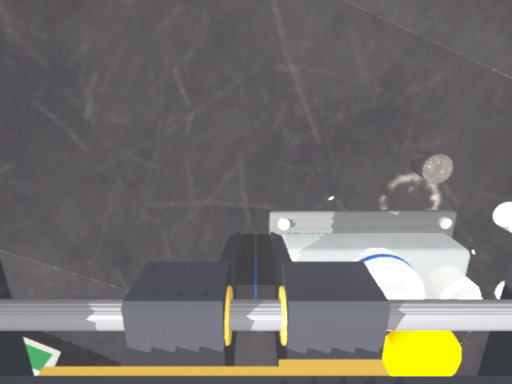

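The blue post shows through the slit between the fingers (column 256), so it lies straight ahead in the pushing direction. Pushing.

>>> {"op": "arm_command", "data": {
  "series": [
    [-0.01,0,0,0,0,0,0],
    [-0.01,0,0,0,0,0,0],
    [-0.01,0,0,0,0,0,0],
    [-0.01,0,0,0,0,0,0],
    [-0.01,0,0,0,0,0,0],
    [-0.01,0,0,0,0,0,0],
    [-0.008,0,0,0,0,0,0],
    [0,0,0,0,0,0,0]
  ]
}}

```text
t: 4.82
eef_pos: [0.5932, -0.1571, 0.089]
orientation: [-0.187, 0.982, -0.0, -0.0]
ft_force: [-0.1, -0.2, -0.2]
grip_width: 0.0002
grip_force: 0.0
```

>>> {"op": "arm_command", "data": {
  "series": [
    [-0.003,0,0,0,0,0,0],
    [-0.003,0,0,0,0,0,0]
  ]
}}

```text
t: 5.08
eef_pos: [0.5985, -0.1551, 0.0892]
orientation: [-0.186, 0.982, -0.0, -0.0]
ft_force: [0.2, 0.2, -0.7]
grip_width: 0.0008
grip_force: 0.0
```

```bash
cat > lev.py <<'E'
from h import *
print(np.round(status.get_obs()["ft_force"],1))
for n in("top","scene"):
    c=eyes.camera(n);P=cloud(c);m=cv2.inRange(hsv(c),(100,120,60),(125,255,255))>0
    q=P[m&(c["range_z"]>0)]
    q=q[(np.hypot(q[:,0]-.5706,q[:,1]+.1192)<.065)&(q[:,2]>.05)]
    r=(q[:,:2]-[.5516,-.0708])@np.array([[.931,-.365],[.365,.931]])
    print(n,len(q)); print(np.c_[r,q[:,2]].round(3)[np.argsort(r[:,1])][:25])
E
python3 lev.py
```

```text
[ 0.2  0.2 -0.7]
top 0
[]
scene 23
[[-0.015 -0.1    0.064]
 [-0.023 -0.099  0.09 ]
 [-0.018 -0.099  0.089]
 [-0.019 -0.098  0.065]
 [-0.019 -0.097  0.085]
 [-0.024 -0.097  0.079]
 [-0.025 -0.095  0.062]
 [-0.02  -0.095  0.062]
 [-0.014 -0.094  0.074]
 [-0.024 -0.094  0.075]
 [-0.025 -0.091  0.059]
 [-0.019 -0.089  0.08 ]
 [-0.023 -0.087  0.093]
 [-0.024 -0.086  0.076]
 [-0.019 -0.085  0.088]
 [ 0.025 -0.082  0.111]
 [ 0.041 -0.016  0.169]
 [ 0.036 -0.014  0.172]
 [ 0.045 -0.01   0.18 ]
 [ 0.045 -0.008  0.175]
 [ 0.027 -0.007  0.178]
 [ 0.022 -0.005  0.18 ]
 [ 0.031 -0.003  0.181]]
```

Run:
```python
from h import *
a=eyes.camera("wrist")["color"];b=eyes.camera("scene")["color"][110:215,210:320];t=eyes.camera("top")["color"][130:235,240:350]
f=lambda x:cv2.resize(x,(400,300),interpolation=cv2.INTER_CUBIC)
cv2.imwrite("pics/w3.png",np.vstack([np.hstack([f(b),f(t)]),np.hstack([f(a),f(a[200:,120:400])])])[...,::-1])
```

```text
(no output)
```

View pics/w3.png

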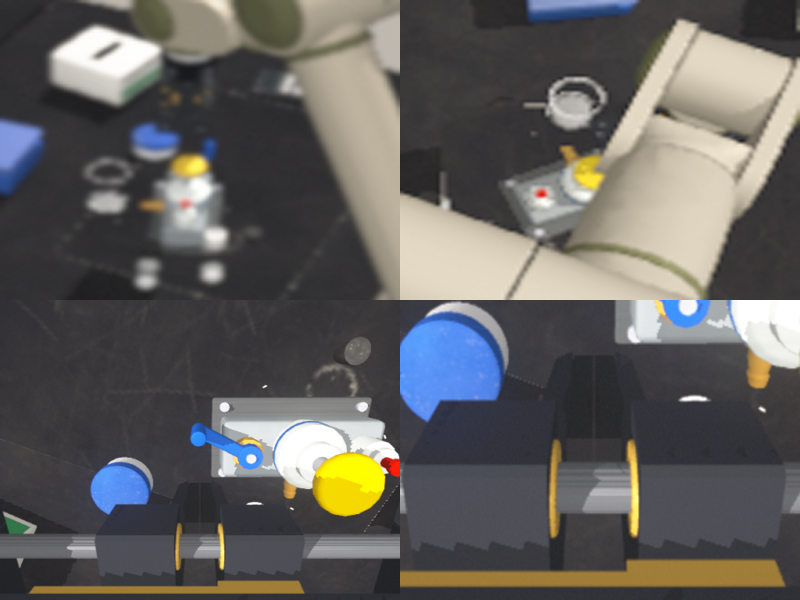

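The lever has not moved. The fingers are now past it on the far side, at (197,490) in the lower left view, with the post still at (197,435). I'll check the real fingertip height from depth.

Run:
```python
from h import *
print(arm.tip_reach)
o=status.get_obs();print(o["eef_pos"])
c=eyes.camera("wrist");P=cloud(c);d=c["range_z"];H=hsv(c)
R=cv2.Rodrigues(np.array(c["rvec"],float))[0];print("cam",(-R.T@np.array(c["tvec"]).ravel()).round(3),R[2].round(2))
for u in(240,250,262,275):
    print(u,[(v,*P[v,u].round(3),int(H[v,u,2])) for v in range(226,262,4) if d[v,u]>0])
m=cv2.inRange(H,(100,120,60),(125,255,255))>0
q=P[m&(d>0)];q=q[(np.hypot(q[:,0]-.5706,q[:,1]+.1192)<.075)&(q[:,2]>.05)&(q[:,2]<.13)];t=q[q[:,2]>.083]
print(len(q),"post",t.mean(0),t.min(0),t.max(0))
y=P[(cv2.inRange(H,(22,120,100),(34,255,255))>0)&(d>0)];y=y[(y[:,2]>.11)&(y[:,2]<.13)];print("cap",y.min(0),y.max(0))
```

```text
0.019
[ 0.59836116 -0.15515311  0.08918819]
cam [ 0.524 -0.185  0.254] [ 0.29  0.11 -0.95]
240 [(226, np.float64(0.636), np.float64(-0.155), np.float64(0.0), 64), (230, np.float64(0.64), np.float64(-0.154), np.float64(0.001), 67), (234, np.float64(0.592), np.float64(-0.167), np.float64(0.111), 56), (238, np.float64(0.591), np.float64(-0.167), np.float64(0.117), 52), (242, np.float64(0.592), np.float64(-0.166), np.float64(0.118), 47), (246, np.float64(0.593), np.float64(-0.166), np.float64(0.121), 45), (250, np.float64(0.592), np.float64(-0.166), np.float64(0.126), 45), (254, np.float64(0.593), np.float64(-0.165), np.float64(0.129), 45), (258, np.float64(0.592), np.float64(-0.165), np.float64(0.133), 44)]
250 [(226, np.float64(0.633), np.float64(-0.147), np.float64(-0.0), 63), (230, np.float64(0.636), np.float64(-0.146), np.float64(0.001), 62), (234, np.float64(0.591), np.float64(-0.161), np.float64(0.108), 50), (238, np.float64(0.591), np.float64(-0.161), np.float64(0.112), 45), (242, np.float64(0.591), np.float64(-0.161), np.float64(0.117), 48), (246, np.float64(0.591), np.float64(-
[... 991 characters left out ...]
t64(-0.001), 67), (234, np.float64(0.585), np.float64(-0.149), np.float64(0.11), 62), (238, np.float64(0.585), np.float64(-0.15), np.float64(0.116), 55), (242, np.float64(0.585), np.float64(-0.15), np.float64(0.121), 55), (246, np.float64(0.585), np.float64(-0.151), np.float64(0.125), 54), (250, np.float64(0.585), np.float64(-0.151), np.float64(0.129), 54), (254, np.float64(0.585), np.float64(-0.151), np.float64(0.132), 54), (258, np.float64(0.587), np.float64(-0.15), np.float64(0.132), 51)]
2079 post [ 0.5659256  -0.16900431  0.08860927] [ 0.56068175 -0.1745926   0.08321038] [ 0.57204785 -0.16300624  0.09061977]
cap [ 0.531316   -0.09281104  0.11010822] [ 0.57450704 -0.05118278  0.12344837]
```

The depth image shows the fingertips at z≈0.108 while the reported TCP is 0.089, so the tips are 19 mm above the TCP reading, not 19 mm below. They passed over the post. The same picture gives the right heights for the post (0.089) and the cap (0.121), so I trust it. I'll go back, come 38 mm lower and push again.

>>> {"op": "arm_command", "data": {
  "series": [
    [0.025,0,0,0,0,0,0],
    [0.025,0,0,0,0,0,0],
    [0.025,0,0,0,0,0,0],
    [0,0,0,0,0,0,0],
    [0,0,0.012,0,0,0,0],
    [0,0,0.012,0,0,0,0],
    [0,0,0.01,0,0,0,0],
    [0,0,0,0,0,0,0]
  ]
}}

```text
t: 6.38
eef_pos: [0.5284, -0.1822, 0.054]
orientation: [-0.187, 0.982, 0.001, -0.001]
ft_force: [0.2, 0.9, -0.4]
grip_width: 0.0005
grip_force: 0.0
```

```bash
cat > tip.py <<'E'
from h import *
o=status.get_obs();print(o["eef_pos"].round(4),o["ft_force"].round(1))
c=eyes.camera("wrist");P=cloud(c);d=c["range_z"];H=hsv(c)
for u in(248,264):
    print(u,[(v,*map(float,P[v,u].round(3))) for v in range(222,246,3) if d[v,u]>0])
E
python3 tip.py
```

```text
[ 0.5284 -0.1822  0.054 ] [ 0.2  0.9 -0.4]
248 [(222, 0.545, -0.182, 0.001), (225, 0.547, -0.181, 0.001), (228, 0.55, -0.18, 0.0), (231, 0.552, -0.179, 0.001), (234, 0.521, -0.189, 0.074), (237, 0.522, -0.189, 0.076), (240, 0.522, -0.189, 0.079), (243, 0.522, -0.189, 0.083)]
264 [(222, 0.541, -0.17, 0.0), (225, 0.543, -0.169, -0.001), (228, 0.545, -0.168, 0.001), (231, 0.548, -0.167, -0.0), (234, 0.518, -0.181, 0.073), (237, 0.518, -0.182, 0.077), (240, 0.518, -0.182, 0.08), (243, 0.519, -0.182, 0.083)]
```

Tips are now at 0.072, between the arm top (0.064) and the post top (0.089). Pushing.

>>> {"op": "arm_command", "data": {
  "series": [
    [-0.01,0,0,0,0,0,0],
    [-0.01,0,0,0,0,0,0],
    [-0.01,0,0,0,0,0,0],
    [-0.01,0,0,0,0,0,0]
  ]
}}

```text
t: 6.92
eef_pos: [0.5665, -0.1691, 0.0555]
orientation: [-0.187, 0.982, -0.002, -0.0]
ft_force: [-2.0, -10.4, 1.1]
grip_width: 0.0002
grip_force: 4.3
```

>>> {"op": "arm_command", "data": {
  "series": [
    [-0.01,0,0,0,0,0,0],
    [-0.01,0,0,0,0,0,0],
    [-0.008,0,0,0,0,0,0]
  ]
}}

```text
t: 7.3
eef_pos: [0.5923, -0.1575, 0.0553]
orientation: [-0.187, 0.982, -0.0, -0.0]
ft_force: [-5.4, 1.1, 3.9]
grip_width: 0.0005
grip_force: 2.1
```

>>> {"op": "arm_command", "data": {
  "series": [
    [-0.003,0,0,0,0,0,0],
    [-0.003,0,0,0,0,0,0]
  ]
}}

```text
t: 7.55
eef_pos: [0.5968, -0.1546, 0.0548]
orientation: [-0.187, 0.982, 0.001, -0.001]
ft_force: [-5.4, 2.2, 0.6]
grip_width: 0.0006
grip_force: 2.4
```

>>> {"op": "arm_command", "data": {
  "series": [
    [-0.003,0,0,0,0,0,0],
    [-0.002,0,0,0,0,0,0]
  ]
}}

```text
t: 7.8
eef_pos: [0.6006, -0.1525, 0.0544]
orientation: [-0.187, 0.982, 0.001, -0.002]
ft_force: [-11.2, 0.9, 1.9]
grip_width: 0.0004
grip_force: 5.1
```

>>> {"op": "arm_command", "data": {
  "series": [
    [-0.002,0,0,0,0,0,0],
    [0,0,0,0,0,0,0]
  ]
}}

```text
t: 8.05
eef_pos: [0.6008, -0.1523, 0.0543]
orientation: [-0.187, 0.982, 0.002, -0.004]
ft_force: [-14.8, -1.0, 3.9]
grip_width: 0.0008
grip_force: 7.3
```

>>> {"op": "arm_command", "data": {
  "series": [
    [-0.002,0,0,0,0,0,0],
    [0,0,0,0,0,0,0]
  ]
}}

```text
t: 8.3
eef_pos: [0.6011, -0.1521, 0.0541]
orientation: [-0.187, 0.982, 0.002, -0.006]
ft_force: [-23.6, -4.2, 6.9]
grip_width: 0.0005
grip_force: 11.4
```

The force rises with no further motion, so the lever is at its stop. Back off, rise and look.

>>> {"op": "arm_command", "data": {
  "series": [
    [0.012,0,0,0,0,0,0],
    [0.012,0,0,0,0,0,0],
    [0,0,-0.03,0,0,0,0],
    [0,0,-0.04,0,0,0,0],
    [0.03,0,-0.04,0,0,0,0],
    [0.04,0,-0.02,0,0,0,0],
    [0,0,0,0,0,0,0]
  ]
}}

```text
t: 9.18
eef_pos: [0.5176, -0.1876, 0.1871]
orientation: [-0.186, 0.983, -0.001, 0.002]
ft_force: [0.5, 0.8, -0.1]
grip_width: 0.0005
grip_force: 0.0
```

```bash
cat > look.py <<'E'
from h import *
import sys
o=status.get_obs();print(o["t"],o["eef_pos"].round(4),o["orientation"].round(4),o["ft_force"].round(1))
c=eyes.camera("wrist");P=cloud(c);d=c["range_z"];H=hsv(c)
cv2.imwrite(f"pics/{sys.argv[1]}.png",c["color"][...,::-1])
def near(lo,hi,xy,r,z0,z1):
    q=P[(cv2.inRange(H,lo,hi)>0)&(d>0)];return q[(np.hypot(*(q[:,:2]-xy).T)<r)&(q[:,2]>z0)&(q[:,2]<z1)]
B=((100,120,60),(125,255,255))
t=near(*B,[.5706,-.1192],.07,.083,.1)
cap=near((22,120,100),(34,255,255),[.552,-.071],.04,.09,.13)
red=near((0,150,80),(8,255,255),[.532,-.02],.03,.07,.14)
A=np.array([[.931,-.365],[.365,.931]])
for n,q in(("post",t),("cap",cap),("red",red)):
    if len(q): m=(q.min(0)+q.max(0))/2; print(n,len(q),m.round(4),"zmed",np.median(q[:,2]).round(4),"pump",((m[:2]-[.5525,-.0715])@A).round(4))
E
python3 look.py w4
```

```text
9.175 [ 0.5176 -0.1876  0.1871] [-0.1855  0.9826 -0.0013  0.0015] [ 0.5  0.8 -0.1]
post 6 [ 0.616  -0.1492  0.09  ] zmed 0.09 pump [ 0.0307 -0.0955]
cap 611 [ 0.5437 -0.0707  0.1159] zmed 0.1199 pump [-0.0079  0.0039]
red 172 [ 0.5327 -0.02    0.084 ] zmed 0.0896 pump [0.0004 0.0552]
```

View pics/w4.png

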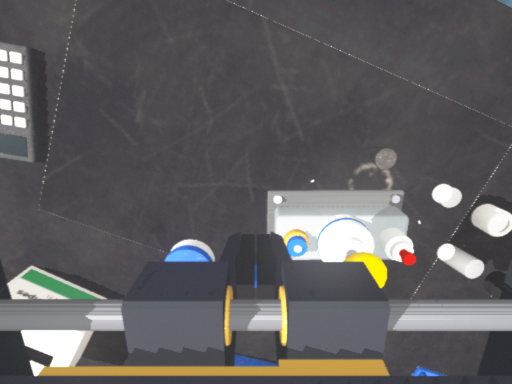

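The post is now at pump (0.031, -0.095), which is the shut position. The cap is at (365,270), up, and the red pin head at (407,257). Next, move above the cap.

>>> {"op": "arm_command", "data": {
  "series": [
    [-0.025,0.032,0,0,0,0,0],
    [-0.025,0.032,0,0,0,0,0],
    [-0.0245,0.032,0,0,0,0,0],
    [0,0,0.035,0,0,0,0],
    [0,0,0.035,0,0,0,0],
    [0,0,0,0,0,0,0]
  ]
}}

```text
t: 9.98
eef_pos: [0.5518, -0.0689, 0.1124]
orientation: [-0.187, 0.982, 0.002, -0.003]
ft_force: [-0.4, -0.0, 0.4]
grip_width: 0.0003
grip_force: 0.0
```

```bash
python3 tip.py
python3 - <<'E'
from h import *
c=eyes.camera("wrist");s=eyes.camera("scene")["color"][110:215,210:320]
f=lambda x:cv2.resize(x,(400,300),interpolation=cv2.INTER_CUBIC)
cv2.imwrite("pics/w5.png",np.hstack([f(c["color"]),f(s)])[...,::-1])
E
```

```text
[ 0.5518 -0.0689  0.1124] [-0.4 -0.   0.4]
248 [(222, 0.543, -0.077, 0.121), (225, 0.545, -0.076, 0.12), (228, 0.547, -0.076, 0.12), (231, 0.549, -0.075, 0.12), (234, 0.545, -0.076, 0.132), (237, 0.545, -0.076, 0.134), (240, 0.545, -0.076, 0.138), (243, 0.545, -0.076, 0.141)]
264 [(222, 0.54, -0.069, 0.119), (225, 0.542, -0.068, 0.12), (228, 0.543, -0.067, 0.121), (231, 0.545, -0.067, 0.121), (234, 0.542, -0.068, 0.132), (237, 0.542, -0.069, 0.136), (243, 0.542, -0.069, 0.142)]
```

View pics/w5.png

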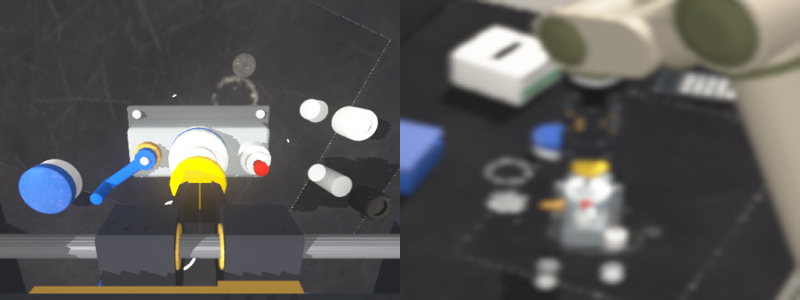

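The fingertips are centred on the cap, 11 mm above it, and the lever is visibly shut. First press.

>>> {"op": "arm_command", "data": {
  "series": [
    [0,0,0.011,0,0,0,0],
    [0,0,0.011,0,0,0,0],
    [0,0,0.008,0,0,0,0],
    [0,0,0,0,0,0,0]
  ]
}}

```text
t: 10.62
eef_pos: [0.5532, -0.0702, 0.0852]
orientation: [-0.186, 0.982, -0.0, 0.001]
ft_force: [1.2, -0.1, 7.1]
grip_width: 0.0004
grip_force: 3.3
```

>>> {"op": "arm_command", "data": {
  "series": [
    [0,0,0.002,0,0,0,0],
    [0,0,0,0,0,0,0]
  ]
}}

```text
t: 10.88
eef_pos: [0.5532, -0.0702, 0.0837]
orientation: [-0.186, 0.982, -0.0, 0.001]
ft_force: [-0.3, 0.8, 8.2]
grip_width: 0.0005
grip_force: 3.9
```

>>> {"op": "arm_command", "data": {
  "series": [
    [0,0,-0.011,0,0,0,0],
    [0,0,-0.011,0,0,0,0],
    [0,0,-0.01,0,0,0,0],
    [0,0,0,0,0,0,0]
  ]
}}

```text
t: 11.38
eef_pos: [0.5527, -0.07, 0.1158]
orientation: [-0.187, 0.982, -0.0, 0.0]
ft_force: [-0.1, 0.8, 0.4]
grip_width: 0.0004
grip_force: 0.0
```

```bash
python3 look.py w6; python3 tip.py
```

```text
11.375 [ 0.5527 -0.07    0.1158] [-1.865e-01  9.825e-01 -3.000e-04  4.000e-04] [-0.1  0.8  0.4]
post 249 [ 0.6134 -0.1462  0.0869] zmed 0.0886 pump [ 0.0294 -0.0918]
cap 2092 [ 0.5492 -0.0709  0.1179] zmed 0.12 pump [-0.0028  0.0018]
red 375 [ 0.5325 -0.0199  0.0887] zmed 0.0975 pump [0.0002 0.0553]
[ 0.5524 -0.0699  0.1153] [ 0.3 -0.1 -0.3]
248 [(222, 0.545, -0.078, 0.12), (225, 0.547, -0.077, 0.12), (228, 0.548, -0.076, 0.121), (231, 0.55, -0.076, 0.121), (234, 0.546, -0.077, 0.133), (237, 0.546, -0.077, 0.138), (240, 0.545, -0.077, 0.142), (243, 0.545, -0.077, 0.145)]
264 [(222, 0.542, -0.069, 0.12), (225, 0.543, -0.068, 0.12), (228, 0.545, -0.068, 0.12), (231, 0.546, -0.067, 0.121), (234, 0.543, -0.069, 0.133), (237, 0.543, -0.069, 0.137), (240, 0.543, -0.069, 0.14), (243, 0.542, -0.07, 0.145)]
```

The pin head rose about 8 mm (0.0896 → 0.0975). Two more presses, slightly deeper.

>>> {"op": "arm_command", "data": {
  "series": [
    [0,0,0.012,0,0,0,0],
    [0,0,0.012,0,0,0,0],
    [0,0,0.01,0,0,0,0],
    [0,0,0,0,0,0,0],
    [0,0,-0.012,0,0,0,0],
    [0,0,-0.012,0,0,0,0],
    [0,0,-0.01,0,0,0,0],
    [0,0,0,0,0,0,0],
    [0,0,0,0,0,0,0],
    [0,0,0.012,0,0,0,0],
    [0,0,0.012,0,0,0,0],
    [0,0,0.01,0,0,0,0],
    [0,0,0,0,0,0,0],
    [0,0,-0.012,0,0,0,0],
    [0,0,-0.012,0,0,0,0],
    [0,0,-0.01,0,0,0,0],
    [0,0,0,0,0,0,0],
    [0,0,0,0,0,0,0]
  ]
}}

```text
t: 13.72
eef_pos: [0.5523, -0.0699, 0.1147]
orientation: [-0.186, 0.982, 0.0, -0.0]
ft_force: [0.6, 0.7, -0.1]
grip_width: 0.0005
grip_force: 0.0
```

```bash
python3 look.py w7
```

```text
13.725 [ 0.5523 -0.0699  0.1147] [-1.865e-01  9.825e-01  2.000e-04 -4.000e-04] [ 0.6  0.7 -0.1]
post 257 [ 0.6134 -0.146   0.0869] zmed 0.0887 pump [ 0.0295 -0.0916]
cap 2039 [ 0.5495 -0.0709  0.1177] zmed 0.12 pump [-0.0025  0.0016]
red 564 [ 0.5324 -0.0201  0.0997] zmed 0.1142 pump [0.     0.0552]
```

The pin is at about 0.114. Extra presses do no harm, so two more to be sure.

>>> {"op": "arm_command", "data": {
  "series": [
    [0,0,0.012,0,0,0,0],
    [0,0,0.012,0,0,0,0],
    [0,0,0.01,0,0,0,0],
    [0,0,0,0,0,0,0],
    [0,0,-0.012,0,0,0,0],
    [0,0,-0.012,0,0,0,0],
    [0,0,-0.01,0,0,0,0],
    [0,0,0,0,0,0,0],
    [0,0,0,0,0,0,0],
    [0,0,0.012,0,0,0,0],
    [0,0,0.012,0,0,0,0],
    [0,0,0.01,0,0,0,0],
    [0,0,0,0,0,0,0],
    [0,0,-0.012,0,0,0,0],
    [0,0,-0.012,0,0,0,0],
    [0,0,-0.01,0,0,0,0],
    [0,0,-0.02,0,0,0,0],
    [0,0,-0.03,0,0,0,0],
    [0,0,0,0,0,0,0]
  ]
}}

```text
t: 16.15
eef_pos: [0.5532, -0.0702, 0.1667]
orientation: [-0.187, 0.982, -0.001, 0.002]
ft_force: [0.8, 0.0, 0.1]
grip_width: 0.0005
grip_force: 0.0
```

```bash
python3 look.py w8
```

```text
16.15 [ 0.5532 -0.0702  0.1667] [-1.865e-01  9.824e-01 -9.000e-04  1.500e-03] [0.8 0.  0.1]
post 164 [ 0.6132 -0.1461  0.0868] zmed 0.0887 pump [ 0.0293 -0.0916]
cap 2367 [ 0.5526 -0.0705  0.1184] zmed 0.1201 pump [0.0004 0.0009]
red 313 [ 0.5324 -0.0198  0.0994] zmed 0.1145 pump [0.0002 0.0555]
```

View pics/w8.png

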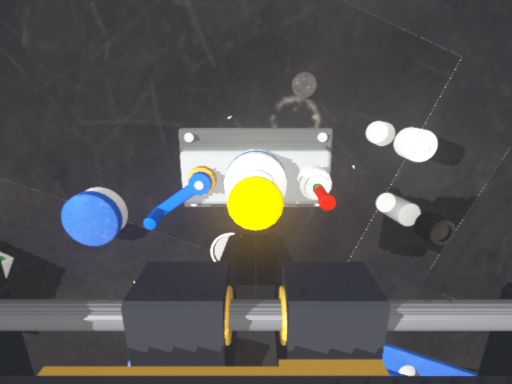

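The green band shows at (317,188) above the collar, and the pin top at about 0.115 no longer rises. The cap is up (0.120), the lever is shut, and the gripper is clear. Handing in.

```bash
python3 -c "
from cell import arm
print(arm.sign_off())"
```

```text
the job is handed in; nothing more can be done
None
```

The job is handed in, with no verdict returned: the last picture showed the valve shut, the red pin fully out with its green band showing, the plunger up and the gripper clear, after a first lever push that passed over the post because the fingertips sat about 38 mm higher than the interface text implies.

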